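# Show the stage micrometer to the inspection camera

## Task

Draw the stage micrometer (the tallest plate) up out of its slot in the rack, turn it to a slant and hold it up in front of the inspection camera: its scale window in the middle of the picture at the camera's sharp distance of about 80 mm from the lens, the window face looking squarely into the lens. Finish while still holding it there, steady, in the gripper; do not knock it against the camera, and leave the two coupons in the rack and the other things on the worktop where they are.

Things in the scene. Friction and masses are not known exactly. Their poses are not given: they have to be found in the camera images.
- micrometer_mid (a point): Stage micrometer: slim pale plate 26 x 76 x 8 mm, 12 g, scale window in one big face. Starts on end in a rack slot, 25 mm in it, 51 mm showing: the tallest plate there. Point: its centre. x along the 26 mm width, y along the length (up at the start), z square out of the window face (4 mm from the centre; at the start it looks along the rack's +x, away from the robot).
- rack: Fixed rack: grey plastic block 56 (x) x 200 (y) x 35 mm high plus low end lugs (246 mm long, 12 mm high); origin at the centre of its underside. Three upright slots in its top at y = -65, 0, +65 mm, 25 mm deep (floor 10 mm above the worktop), 9.5 mm in x by 27.5 mm in y; the 8 x 26 mm plates stand in them with that play, faces along the rack's x.
- coupon_short_mid (a point): Plain metal coupon 26 x 40 x 8 mm standing in another slot of the rack, 15 mm showing; point at its centre, same axes as the micrometer. Stays in the rack.
- coupon_long_mid (a point): Plain metal coupon 26 x 54 x 8 mm standing in another slot of the rack, 29 mm showing; point at its centre, same axes as the micrometer. Stays in the rack.
- camera_stand: Camera stand, fixed: dark base plate 120 x 90 x 12 mm (x = -45 to +75 mm), post 16 mm thick, 285 mm high at x = +45 mm, clamp and cross bar at a height of 265 mm. Origin on the underside; x points away from the robot, the camera overhangs towards -x. (A tall stereo microscope, 400 mm, stands on the worktop right of the work: pass above it or in front of it.)
- camera_head: Inspection camera: black barrel 34 mm thick, 112 mm long (collar 43 mm) on the stand, slanting down towards the robot at 45 degrees. Origin: centre of the lens glass at its lower end, at stand x = -85 mm, 215 mm above the worktop. z: line of sight out of the lens, towards the robot and 45 degrees down; y level, along the stand's y; x up and towards the robot. Sharp about 80 mm before the glass.
- loupe: Black stand magnifier, 39 mm across, 38 mm high, loose; origin at the underside. Bystander.
- tape_roll: Roll of tape lying flat, 84 mm across, 19 mm high, loose; origin at the underside. Bystander.
- tweezers: Steel tweezers lying flat, 120 x 12 x 9 mm, loose; origin at the underside. Bystander.
There are look-alikes about, which are no part of the job. Leave any purple look-alike of the part that bears micrometer_mid alone.

How it is judged (in metres and radians):
On the way:
1. the stage micrometer is clear above the rack, in the gripper (height (world z) of micrometer_mid above 0.085 m and contact force between micrometer and rack below 0.05 N and contact force between micrometer and the fingers above 0.3 N), for 0.1 s.
At the end, for the whole second after the job is handed in: Held still in the gripper, touching neither rack nor camera; centre within 18 mm of the lens axis each way, 60 to 105 mm before the glass; scale face to the lens, square within 12 degrees; coupons in their slots (moved < 8 mm), the other things moved < 20 mm (x of micrometer_mid in the frame of camera_head between -0.018 and 0.018 m and y of micrometer_mid in the frame of camera_head between -0.018 and 0.018 m and z of micrometer_mid in the frame of camera_head between 0.06 and 0.105 m and angle between the z axis of micrometer_mid and the z axis of camera_head, either way round below 0.21 rad and angle between micrometer_mid's own z axis and vertical below 1.3 rad and height (world z) of micrometer_mid above 0.1 m and contact force between micrometer and the fingers above 0.3 N and contact force between micrometer and rack below 0.05 N and contact force between micrometer and camera_stand below 0.05 N and linear speed of micrometer below 0.02 m/s and angular speed of micrometer below 0.15 rad/s and distance of each of coupon_short_mid, coupon_long_mid from where it was at the start of the episode below 0.008 m and distance of each of loupe, tape_roll, tweezers from where it was at the start of the episode below 0.02 m); the arm keeps its last pose, push and grip.
It fails at once if the stage micrometer is knocked against the camera or its stand (contact force between micrometer and camera_stand above 2 N).
It fails at once if a coupon is pulled from the rack (distance of any of coupon_short_mid, coupon_long_mid from where it was at the start of the episode above 0.015 m).
It fails at once if a bystander is disturbed (distance of any of loupe, tape_roll, tweezers from where it was at the start of the episode above 0.03 m).
It also fails if it takes over 43 s, if anything falls off the work surface, if the arm or the gripper's body presses on something with over 40 N, if the wrist force passes 120 N, or if a joint passes its speed limit or range.

## Robot

A 6-joint arm with a two-finger parallel gripper is mounted at the origin on a cart in front of the work surface, level with it; the furniture and walls round the work are solid. World frame = base frame: x ahead of the robot, y to its left, z up, the work surface at z = 0. Lengths are in m, angles in degrees, forces in N, time in s.
With the tool pointing down it reaches from about 0.35 to 0.925 m from the base axis. Payload 6.4 kg.
Tool frame: the origin (TCP) lies at the very end of the fingers, on their centre line; the grasp point (between the pads) lies 19 mm behind it; x points along the fingers, z is the direction in which the jaws open and shut, and the axes are right-handed (so a half turn about x gives the same grasp; the last joint's range is limited). The gripper opens to 94 mm and grips with 3 to 60 N. Pads are 16 mm wide; open, the fingers measure 119 mm over their backs; the gripper's body (75 mm by 177 mm) begins 78 mm behind the grasp point.
Start: joints at [-84.345, 14.043, 89.255, -0, 76.702, -9.975], TCP at [0.175, -0.626, 0.205] pointing down, gripper open.
Joint ranges: [-179.41, 179.41], [-58.25, 129.5], [7.25, 145.43], [-54.29, 234.29], [11.92, 165.04], [-157.13, 157.13]. Speed limits (degrees/s): [147.25, 147.25, 180, 180, 180, 180].

## Interface

Orientations are given as a 3x3 rotation matrix whose columns are the frame's x, y, z axes.
In Python, from bench import manip, cams gives the robot as it stands.
- The arm moves only by the tool play_rows, never from a script. Its argument "plan" is a list of rows, each a list of 7 numbers: the shift along the tool's x, y, z in m, then the turn, a rotation vector about the tool's x, y, z in rad, then the finger opening in m, from 0 to 0.094. A call has 1 to 8 rows; each row shifts and turns the pose as measured when the row begins, along the tool's axes as they then stand; what a row does not reach is not made up. A row lasts 1/12 s, in which the tool goes at most 41.7 mm and 7.16 degrees, less where a joint would pass 70% of its speed; a pose out of reach is approached as far as the arm can. A call is refused whole if a number of a shift passes 0.0417 or a number of a turn 0.125, either way. A call with a gripper value outside its range is refused whole. The fingers move at their own pace and stop on an object; "force" is the grip in N (left out, the last holds). Time passes only in rows, so rows that do not move let the fingers close. It gives the time, the measured TCP pose, the force and the opening at its end, in the units of the state.
- manip.read_state(): the state, without advancing time (a new reading comes with each control period).
- cams.snapshot(name): name is "scene" or "top" or "wrist"; returns a dict with "img" (400x640x3 uint8, red, green, blue), "fx", "fy", "cx", "cy" (pixels), "R" (3x3) and "t" (3): a world point X has camera coordinates R X + t; the wrist camera has in their place "mount" (4x4, takes a point from camera to tool coordinates, whose origin is the TCP and whose axes are the tool frame's). Camera axes: x right, y down, z forward; pixel columns grow to the right and rows downward; lengths in m; the calibration is good to about 2 mm. The wrist camera is an equidistant fisheye: a pixel r from the principal point sees the ray r / f radians off the axis. A picture is of the moment at which its call begins: read the wrist's pose just before it. There is no depth.
- manip.close_job(): hands the job in, once; it reports no verdict.
The state is a dict: "t": time; "q": joint angles; "joint_velocities": joint speeds; "effort": joint torques, N m; "position": TCP position; "tcp_rot": TCP orientation; "force": force on the tool from outside, world axes, zero at the start; "ft_torque": the same for the moment, N m; "width": finger opening in m.
Only numpy, scipy, OpenCV 4.12 (cv2) and the standard library are available. Lean on these libraries where they do the work, as an engineer would, in place of code of your own. Each camera call takes 0.05 s, during which the arm holds its last target. There are 200 camera calls.

## Working session

There is one attempt and no reset: what is moved stays moved. The work goes in short steps, Python scripts to look and compute and a tool call to move; the robot and the scene stay as the last step left them, time stands still between calls to the robot, and variables do not carry over. Pictures are saved under pics/ and viewed, about 8 in all and at most 12, crops included, and the job is handed in when it is done.

Besides the shell and the picture viewer there is one more tool, called after ">>>" as a command line: name --pt "numbers of a row" for each row, then --argument value for the rest. play_rows: Moves the arm, as the interface text tells. Its arguments: {"type":"object","properties":{"plan":{"type":"array","items":{"type":"array","items":{"type":"number"}}},"force":{"type":"number"}},"required":["plan"]}

```bash
mkdir -p pics; ls; python3 - <<'E'
from bench import manip,cams
import cv2,numpy as np,pickle
s=manip.read_state();print(s['t'],s['position'],s['tcp_rot'],s['width'])
d={}
for n in('scene','top'):
    c=cams.snapshot(n);d[n]=c
    cv2.imwrite(f'pics/{n}0.png',c['img'][:,:,::-1])
    print(n,c['fx'],c['cx'],c['cy'],np.round(c['R'],3).tolist(),np.round(c['t'],3))
    print(-np.array(c['R']).T@np.array(c['t']))
pickle.dump(d,open('c0.pkl','wb'))
E
```

```text
pics
0.0 [ 0.17509161 -0.62537464  0.20437861] [[-1.92442730e-04  9.63010079e-01  2.69465304e-01]
 [ 1.87059024e-03  2.69465184e-01 -9.63008315e-01]
 [-9.99998232e-01  3.18735219e-04 -1.85325387e-03]] 0.09384523745767141
scene 380.11990495882566 321.3038346672296 203.87089424857612 [[-0.721, -0.693, 0.018], [-0.302, 0.29, -0.908], [0.624, -0.66, -0.418]] [0.527 0.237 0.686]
[0.02395552 0.74876557 0.49265258]
top 390.2280165636665 320.6228914581144 204.04594883582402 [[-0.012, -1.0, 0.017], [-0.996, 0.011, -0.084], [0.084, -0.018, -0.996]] [0.189 0.552 1.126]
[0.4582968 0.2038024 1.164632 ]
```

View pics/scene0.png

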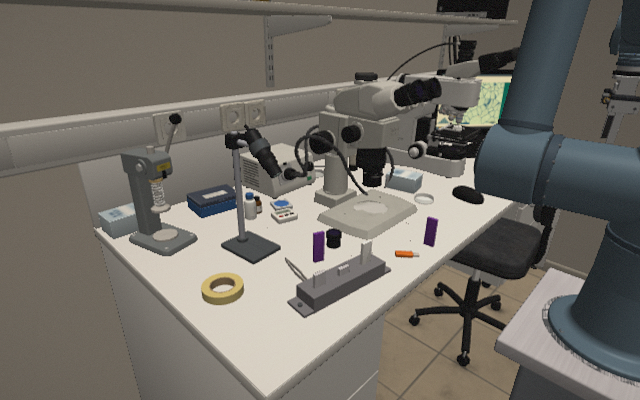

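View pics/top0.png

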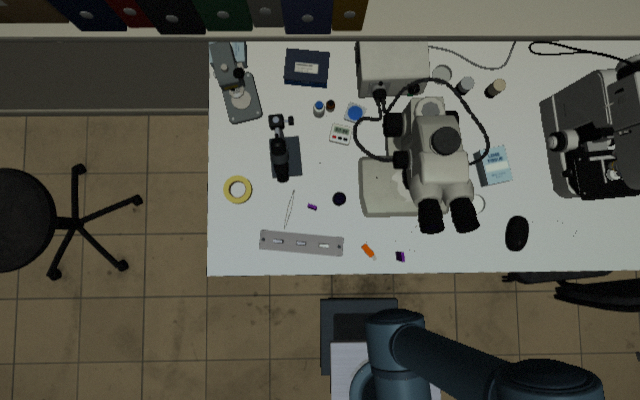

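Scene: the rack runs (300,300)-(385,262). It holds three plates, at (319,277), (343,268) and (366,250), and the last is pale and tallest. Two purple look-alikes stand outside the rack at (319,245) and (431,231). The camera stand's base is at (250,247) and its barrel at (262,150). In the top view the rack is at (302,243). I'll enlarge both to confirm.

```bash
python3 - <<'E'
import cv2,numpy as np,pickle
d=pickle.load(open('c0.pkl','rb'))
s=d['scene']['img'][:,:,::-1];t=d['top']['img'][:,:,::-1]
a=cv2.resize(s[230:320,280:400],None,fx=5,fy=5,interpolation=2)  #600x450
b=cv2.resize(t[222:262,250:355],None,fx=7,fy=7,interpolation=2) #735x280
c=cv2.resize(t[105:190,255:310],None,fx=5,fy=5,interpolation=2) #275x425
e=cv2.resize(s[120:265,215:300],None,fx=4,fy=4,interpolation=2) #340x580
o=np.zeros((600,800,3),np.uint8);o[:300,:400]=cv2.resize(s[230:305,285:385],(400,300),interpolation=2);o[310:590,:735]=b
cv2.imwrite('pics/crop1.png',o)
o=np.zeros((590,660,3),np.uint8);o[:425,:275]=c;o[:580,300:640]=e
cv2.imwrite('pics/crop2.png',o)
E
```

```text
(no output)
```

View pics/crop1.png

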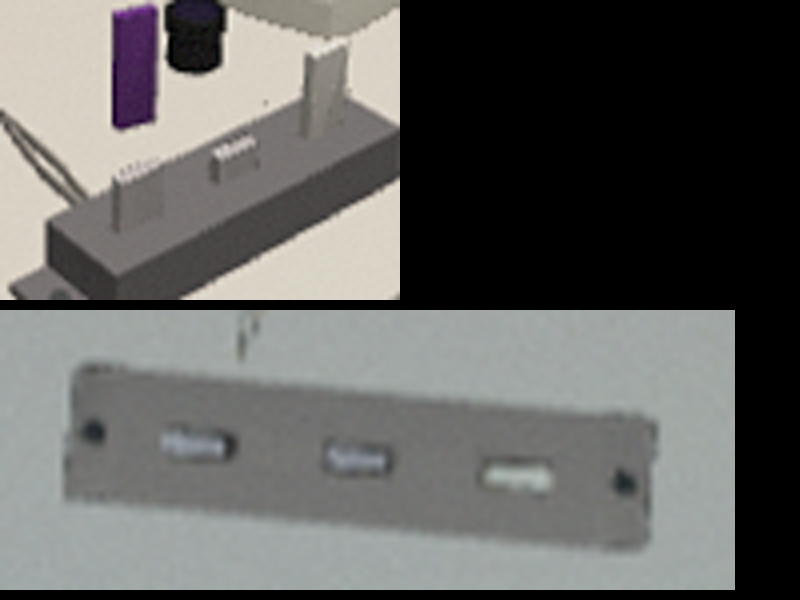

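View pics/crop2.png

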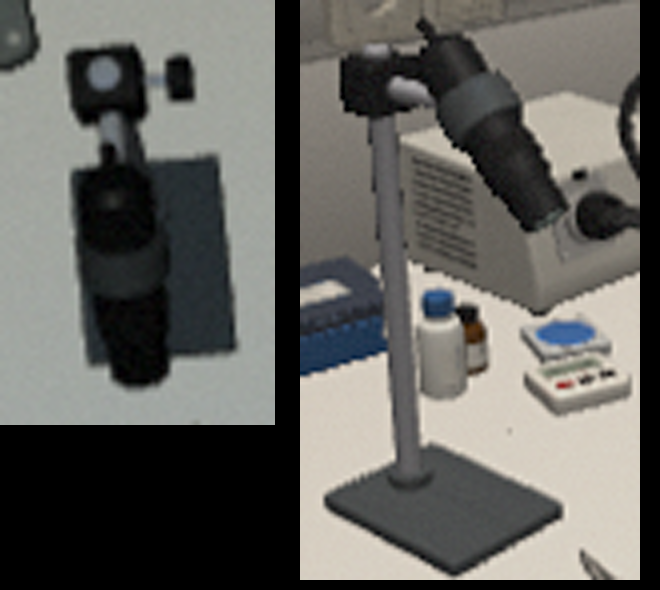

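Confirmed: the pale, tallest plate is in the right (-y) slot, at top pixel (324,245.6). The stand's corners are also readable. Next I fit the poses.

```bash
cat >h.py <<'E'
import numpy as np,pickle,cv2
from scipy.optimize import least_squares
def proj(c,X):
    p=np.array(c['R'])@np.asarray(X,float)+np.array(c['t']);return np.array([c['fx']*p[0]/p[2]+c['cx'],c['fy']*p[1]/p[2]+c['cy']])
def fit(obs,x0,d):
    def P(p,m):
        c,s=np.cos(p[2]),np.sin(p[2]);return [p[0]+c*m[0]-s*m[1],p[1]+s*m[0]+c*m[1],m[2]]
    f=lambda p:np.concatenate([proj(d[n],P(p,m))-uv for n,m,uv in obs])
    r=least_squares(f,x0,loss='soft_l1');print(r.x[:2],np.degrees(r.x[2]));print(np.round(r.fun if 0 else f(r.x).reshape(-1,2),1).tolist());return r.x,P
E
python3 - <<'E'
from h import *
d=pickle.load(open('c0.pkl','rb'))
c1=lambda x,y:np.array([285+x/4,230+y/4]);t1=lambda x,y:np.array([250+x/7,222+(y-310)/7])
t2=lambda x,y:np.array([255+x/5,105+y/5]);s2=lambda x,y:np.array([215+(x-300)/4,120+y/4])
m=lambda x,y,z:np.array([x,y,z])/1000
rack=[('top',m(0,-65,86),t1(518,475)),('top',m(0,0,50),t1(358,458)),('top',m(0,65,64),t1(195,445)),
('scene',m(0,-65,86),c1(328,48)),('scene',m(0,0,50),c1(236,143)),('scene',m(0,65,64),c1(138,172)),
('scene',m(28,100,35),c1(47,224)),('scene',m(-28,100,35),c1(119,276))]
r,P=fit(rack,[.5,.25,0],d);print('mic',P(r,[0,-.065,.048]))
st=[('top',m(75,-45,12),t2(217,157)),('top',m(-45,-45,12),t2(236,350)),('top',m(-45,45,12),t2(88,363)),
('scene',m(75,45,12),s2(326,500)),('scene',m(-45,45,12),s2(455,562)),('scene',m(-45,-45,12),s2(561,511)),('scene',m(75,-45,12),s2(446,447)),
('scene',m(-85,0,215),s2(547,216)),]
q,P=fit(st,[.7,.3,0],d);L=np.array(P(q,[-.085,0,.215]));print('lens',L, proj(d['top'],L))
z=np.array([-np.cos(q[2]),-np.sin(q[2]),-1])/2**.5;print('zcam',z,'target',L+.08*z)
for n in('scene','top'):print(proj(d[n],P(q,[-.085,0,.215])))
E
```

```text
[0.43900199 0.23937026] -5.332169109635352
[[0.6, 0.5], [0.3, 0.8], [0.3, 0.8], [-0.7, -0.7], [-0.6, 0.9], [-0.0, -0.3], [-0.3, -0.9], [-0.0, 0.4]]
mic [np.float64(0.43296156551759174), np.float64(0.1746515404593717), 0.048]
[0.68142465 0.28370552] 4.414535978191756
[[0.8, 0.1], [0.4, 0.9], [-0.1, 0.9], [-1.3, -1.8], [-0.7, 0.6], [1.0, -2.1], [-3.0, -1.8], [0.3, 2.0]]
lens [0.59667682 0.2771629  0.215     ] [283.33682226 180.63506604]
zcam [-0.70500898 -0.05442741 -0.70710678] target [0.5402761  0.27280871 0.15843146]
[277.03155038 175.97722329]
[283.33682226 180.63506604]
```

```bash
cat >>h.py <<'E'
from scipy.spatial.transform import Rotation as Ro
def down(yaw):
    c,s=np.cos(np.radians(yaw)),np.sin(np.radians(yaw));return np.array([[0,-s,c],[0,c,s],[-1,0,0.]])
def rows(goal,Rg,n,w,dec=4):
    from bench import manip
    s=manip.read_state();p=np.array(s['position']);R=np.array(s['tcp_rot'])
    dv=Ro.from_matrix(R.T@Rg).as_rotvec()/n;dp=(np.array(goal)-p)/n
    print('t',round(s['t'],2),'p',np.round(p,4),'q',np.round(s['q'],1),'w',round(s['width'],4),'dist mm',np.round(dp*n*1e3,1),'rot',np.round(np.degrees(dv*n),1))
    out=[]
    for i in range(n):
        out.append([round(float(v),dec) for v in [*(R.T@dp),*dv,w]]);R=R@Ro.from_rotvec(dv).as_matrix()
    for a in range(0,n,8):print(out[a:a+8])
E
python3 -c "
from bench import manip;print([x for x in dir(manip) if x[0]!='_'])"
```

```text
['MotionError', 'close_job', 'read_state']
```

>>> play_rows --pt "-0.04 0 0 0 0 0 0.05" --pt "-0.04 0 0 0 0 0 0.05" --pt "-0.04 0 0 0 0 0 0.05" --pt "-0.04 0 0 0 0 0 0.05" --pt "-0.04 0 0 0 0 0 0.05" --pt "-0.04 0 0 0 0 0 0.05" --pt "-0.03 0 0 0 0 0 0.05"

```text
t: 0.68
position: [0.1748, -0.6223, 0.4682]
tcp_rot: [[-0.003, 0.963, 0.269], [0.033, 0.269, -0.962], [-0.999, 0.006, -0.033]]
force: [-0.2, -1.1, 0.3]
width: 0.0519
```

```bash
python3 -c "
from h import *
rows([.42,-.2,.46],down(-40),16,.05,3)"
```

```text
t 0.68 p [ 0.1748 -0.6223  0.4682] q [-84.3  10.5  66.6  -0.  104.8 -10. ] w 0.0519 dist mm [245.2 422.3  -8.2] rot [-34.4  -1.7  -0.9]
[[0.001, 0.022, -0.021, -0.037, -0.002, -0.001, 0.05], [0.001, 0.023, -0.02, -0.037, -0.002, -0.001, 0.05], [0.001, 0.023, -0.02, -0.037, -0.002, -0.001, 0.05], [0.001, 0.024, -0.019, -0.037, -0.002, -0.001, 0.05], [0.001, 0.025, -0.018, -0.037, -0.002, -0.001, 0.05], [0.001, 0.025, -0.017, -0.037, -0.002, -0.001, 0.05], [0.001, 0.026, -0.016, -0.037, -0.002, -0.001, 0.05], [0.001, 0.027, -0.015, -0.037, -0.002, -0.001, 0.05]]
[[0.001, 0.027, -0.014, -0.037, -0.002, -0.001, 0.05], [0.001, 0.028, -0.013, -0.037, -0.002, -0.001, 0.05], [0.001, 0.028, -0.012, -0.037, -0.002, -0.001, 0.05], [0.001, 0.029, -0.011, -0.037, -0.002, -0.001, 0.05], [0.001, 0.029, -0.01, -0.037, -0.002, -0.001, 0.05], [0.001, 0.029, -0.009, -0.037, -0.002, -0.001, 0.05], [0.001, 0.03, -0.007, -0.037, -0.002, -0.001, 0.05], [0.001, 0.03, -0.006, -0.037, -0.002, -0.001, 0.05]]
```

>>> play_rows --pt "0.001 0.022 -0.021 -0.037 -0.002 -0.001 0.05" --pt "0.001 0.023 -0.02 -0.037 -0.002 -0.001 0.05" --pt "0.001 0.023 -0.02 -0.037 -0.002 -0.001 0.05" --pt "0.001 0.024 -0.019 -0.037 -0.002 -0.001 0.05" --pt "0.001 0.025 -0.018 -0.037 -0.002 -0.001 0.05" --pt "0.001 0.025 -0.017 -0.037 -0.002 -0.001 0.05" --pt "0.001 0.026 -0.016 -0.037 -0.002 -0.001 0.05" --pt "0.001 0.027 -0.015 -0.037 -0.002 -0.001 0.05"

```text
t: 1.35
position: [0.2977, -0.4081, 0.4687]
tcp_rot: [[-0.003, 0.84, 0.542], [0.004, 0.542, -0.84], [-1.0, -0.001, -0.005]]
force: [0.1, 0.4, 0.2]
width: 0.0501
```

>>> play_rows --pt "0.001 0.027 -0.014 -0.037 -0.002 -0.001 0.05" --pt "0.001 0.028 -0.013 -0.037 -0.002 -0.001 0.05" --pt "0.001 0.028 -0.012 -0.037 -0.002 -0.001 0.05" --pt "0.001 0.029 -0.011 -0.037 -0.002 -0.001 0.05" --pt "0.001 0.029 -0.01 -0.037 -0.002 -0.001 0.05" --pt "0.001 0.029 -0.009 -0.037 -0.002 -0.001 0.05" --pt "0.001 0.03 -0.007 -0.037 -0.002 -0.001 0.05" --pt "0.001 0.03 -0.006 -0.037 -0.002 -0.001 0.05"

```text
t: 2.02
position: [0.4225, -0.1828, 0.4561]
tcp_rot: [[-0.001, 0.636, 0.772], [-0.011, 0.772, -0.636], [-1.0, -0.009, 0.006]]
force: [1.7, -0.3, 0.7]
width: 0.05
```

```bash
python3 -c "
from h import *
rows([.433,.175,.44],down(-5.3),16,.05,3)"
```

```text
t 2.02 p [ 0.4225 -0.1828  0.4561] q [-37.2 -17.2  94.4  -0.5 102.5   2.1] w 0.05 dist mm [ 10.5 357.8 -16.1] rot [-34.2   0.2   0.6]
[[0.001, 0.018, -0.014, -0.037, 0.0, 0.001, 0.05], [0.001, 0.018, -0.013, -0.037, 0.0, 0.001, 0.05], [0.001, 0.019, -0.012, -0.037, 0.0, 0.001, 0.05], [0.001, 0.019, -0.012, -0.037, 0.0, 0.001, 0.05], [0.001, 0.02, -0.011, -0.037, 0.0, 0.001, 0.05], [0.001, 0.02, -0.01, -0.037, 0.0, 0.001, 0.05], [0.001, 0.02, -0.009, -0.037, 0.0, 0.001, 0.05], [0.001, 0.021, -0.009, -0.037, 0.0, 0.001, 0.05]]
[[0.001, 0.021, -0.008, -0.037, 0.0, 0.001, 0.05], [0.001, 0.021, -0.007, -0.037, 0.0, 0.001, 0.05], [0.001, 0.021, -0.006, -0.037, 0.0, 0.001, 0.05], [0.001, 0.022, -0.006, -0.037, 0.0, 0.001, 0.05], [0.001, 0.022, -0.005, -0.037, 0.0, 0.001, 0.05], [0.001, 0.022, -0.004, -0.037, 0.0, 0.001, 0.05], [0.001, 0.022, -0.003, -0.037, 0.0, 0.001, 0.05], [0.001, 0.022, -0.002, -0.037, 0.0, 0.001, 0.05]]
```

>>> play_rows --pt "0 0.018 -0.014 -0.037 0.0 0.001 0.05" --pt "0 0.018 -0.013 -0.037 0.0 0.001 0.05" --pt "0 0.019 -0.012 -0.037 0.0 0.001 0.05" --pt "0 0.019 -0.012 -0.037 0.0 0.001 0.05" --pt "0 0.02 -0.011 -0.037 0.0 0.001 0.05" --pt "0 0.02 -0.01 -0.037 0.0 0.001 0.05" --pt "0 0.02 -0.009 -0.037 0.0 0.001 0.05" --pt "0 0.021 -0.009 -0.037 0.0 0.001 0.05"

```text
t: 2.68
position: [0.4267, 0.0084, 0.4502]
tcp_rot: [[-0.003, 0.365, 0.931], [0.001, 0.931, -0.365], [-1.0, -0.0, -0.003]]
force: [-0.6, 0.9, -0.1]
width: 0.0498
```

>>> play_rows --pt "0.001 0.021 -0.008 -0.037 0.0 0.001 0.05" --pt "0.001 0.021 -0.007 -0.037 0.0 0.001 0.05" --pt "0.001 0.021 -0.006 -0.037 0.0 0.001 0.05" --pt "0.001 0.022 -0.006 -0.037 0.0 0.001 0.05" --pt "0.001 0.022 -0.005 -0.037 0.0 0.001 0.05" --pt "0.001 0.022 -0.004 -0.037 0.0 0.001 0.05" --pt "0.001 0.022 -0.003 -0.037 0.0 0.001 0.05" --pt "0.001 0.022 -0.002 -0.037 0.0 0.001 0.05"

```text
t: 3.35
position: [0.4248, 0.1964, 0.4395]
tcp_rot: [[-0.005, 0.062, 0.998], [0.009, 0.998, -0.062], [-1.0, 0.008, -0.006]]
force: [0.3, 0.3, -0.0]
width: 0.05
```

```bash
python3 -c "
from h import *
rows([.433,.175,.22],down(-5.3),8,.05,3)"
```

```text
t 3.35 p [0.4248 0.1964 0.4395] q [ 10.6 -16.1  95.2   0.6 101.1  14.2] w 0.05 dist mm [   8.2  -21.4 -219.5] rot [ 1.7 -0.4 -0.5]
[[0.027, -0.003, 0.001, 0.004, -0.001, -0.001, 0.05], [0.027, -0.003, 0.001, 0.004, -0.001, -0.001, 0.05], [0.027, -0.003, 0.001, 0.004, -0.001, -0.001, 0.05], [0.027, -0.003, 0.001, 0.004, -0.001, -0.001, 0.05], [0.027, -0.003, 0.001, 0.004, -0.001, -0.001, 0.05], [0.027, -0.003, 0.001, 0.004, -0.001, -0.001, 0.05], [0.027, -0.003, 0.001, 0.004, -0.001, -0.001, 0.05], [0.027, -0.003, 0.001, 0.004, -0.001, -0.001, 0.05]]
```

>>> play_rows --pt "0.027 -0.003 0.001 0.004 -0.001 -0.001 0.05" --pt "0.027 -0.003 0.001 0.004 -0.001 -0.001 0.05" --pt "0.027 -0.003 0.001 0.004 -0.001 -0.001 0.05" --pt "0.027 -0.003 0.001 0.004 -0.001 -0.001 0.05" --pt "0.027 -0.003 0.001 0.004 -0.001 -0.001 0.05" --pt "0.027 -0.003 0.001 0.004 -0.001 -0.001 0.05" --pt "0.027 -0.003 0.001 0.004 -0.001 -0.001 0.05" --pt "0 0 0 0 0 0 0.05"

```text
t: 4.02
position: [0.4276, 0.1806, 0.241]
tcp_rot: [[0.0, 0.08, 0.997], [0.002, 0.997, -0.08], [-1.0, 0.002, 0.0]]
force: [-0.6, -0.1, 0.1]
width: 0.0503
```

```bash
cat >>h.py <<'E'
def wproj(c,s,X):
    M=np.array(c['mount']);T=np.array(s['tcp_rot']).T@(np.asarray(X,float)-np.array(s['position']))
    p=M[:3,:3].T@(T-M[:3,3]);th=np.arctan2(np.hypot(p[0],p[1]),p[2]);u=p[:2]/np.hypot(p[0],p[1])
    return np.array([c['cx']+c['fx']*th*u[0],c['cy']+c['fy']*th*u[1]])
E
python3 - <<'E'
from h import *
from bench import manip,cams
s=manip.read_state();c=cams.snapshot('wrist');pickle.dump((s,c),open('w1.pkl','wb'))
print(s['position'],np.round(s['tcp_rot'],3),c['fx'],np.round(c['mount'],3).tolist())
im=c['img'][:,:,::-1].copy()
y=np.radians(-5.33);C,S=np.cos(y),np.sin(y)
for m in[(4,-52,86),(4,-78,86),(-4,-52,86),(-4,-78,86),(0,0,50),(0,65,64)]:
    a,b,z=np.array(m)/1e3;X=[.439+C*a-S*b,.2394+S*a+C*b,z];u=wproj(c,s,X);print(m,np.round(u,1));cv2.circle(im,tuple(int(round(v)) for v in u),1,(0,0,255),-1)
cv2.imwrite('pics/w1.png',cv2.resize(im,(800,500),interpolation=2))
E
```

```text
[0.42764997 0.18063117 0.24098182] [[ 0.     0.08   0.997]
 [ 0.002  0.997 -0.08 ]
 [-1.     0.002  0.   ]] 309.70691628693146 [[-0.001, -0.272, 0.962, -0.18], [-0.0, -0.962, -0.272, 0.08], [1.0, -0.0, 0.001, -0.0], [0.0, 0.0, 0.0, 1.0]]
(4, -52, 86) [324.2 179. ]
(4, -78, 86) [323.7 201.6]
(-4, -52, 86) [316.9 178.9]
(-4, -78, 86) [316.6 201.5]
(0, 0, 50) [320.7 130.1]
(0, 65, 64) [321.7  74.6]
```

View pics/w1.png

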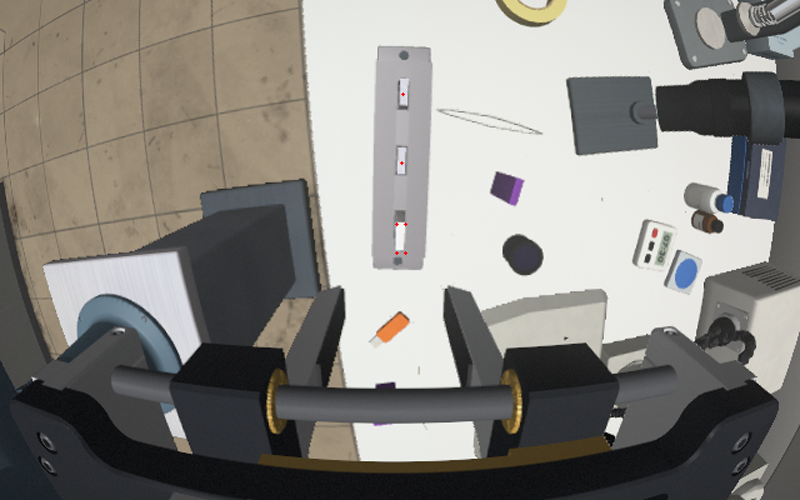

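The wrist view shows the white micrometer at view pixel (400,238), inside the projected corners, and the purple one is clear at (507,188). The position agrees, so I descend.

>>> play_rows --pt "0.018 -0.001 0.001 -0.001 0 0 0.05" --pt "0.018 -0.001 0.001 -0.001 0 0 0.05" --pt "0.018 -0.001 0.001 -0.001 0 0 0.05" --pt "0.018 -0.001 0.001 -0.001 0 0 0.05" --pt "0.018 -0.001 0.001 -0.001 0 0 0.05" --pt "0.018 -0.001 0.001 -0.001 0 0 0.05" --pt "0.018 -0.001 0.001 -0.001 0 0 0.05" --pt "0 0 0 0 0 0 0.05"

```text
t: 4.73
position: [0.449, 0.1769, 0.1323]
tcp_rot: [[0.032, 0.071, 0.997], [0.008, 0.997, -0.071], [-0.999, 0.01, 0.031]]
force: [-1.0, -0.3, -1.1]
width: 0.0502
```

```bash
python3 -c "
from h import *
rows([.433,.1747,.047],down(-5.3),7,.05,4)"
```

```text
t 4.73 p [0.449  0.1769 0.1323] q [  7.9  -5.5 118.    0.2  65.6  11.9] w 0.0502 dist mm [-16.   -2.2 -85.3] rot [ 1.2  1.8 -0.6]
[[0.0121, -0.0006, -0.0026, 0.0031, 0.0044, -0.0015, 0.05], [0.0121, -0.0006, -0.0026, 0.0031, 0.0044, -0.0015, 0.05], [0.0121, -0.0006, -0.0025, 0.0031, 0.0044, -0.0015, 0.05], [0.0121, -0.0006, -0.0025, 0.0031, 0.0044, -0.0015, 0.05], [0.0122, -0.0006, -0.0024, 0.0031, 0.0044, -0.0015, 0.05], [0.0122, -0.0006, -0.0024, 0.0031, 0.0044, -0.0015, 0.05], [0.0122, -0.0005, -0.0023, 0.0031, 0.0044, -0.0015, 0.05]]
```

>>> play_rows --pt "0 0 -0.004 0.004 0.008 -0.003 0.05" --pt "0 0 -0.004 0.004 0.008 -0.003 0.05" --pt "0 0 -0.004 0.004 0.008 -0.003 0.05" --pt "0 0 -0.004 0.004 0.008 -0.003 0.05" --pt "0 0 0 0 0 0 0.05"

```text
t: 5.15
position: [0.4365, 0.1797, 0.1406]
tcp_rot: [[0.007, 0.088, 0.996], [-0.0, 0.996, -0.088], [-1.0, 0.001, 0.007]]
force: [0.4, -0.1, 0.2]
width: 0.0501
```

```bash
python3 -c "
from h import *
rows([.433,.1747,.047],down(-5.3),7,.05,4)"
```

```text
t 5.15 p [0.4365 0.1797 0.1406] q [ 8.600e+00 -6.600e+00  1.181e+02 -1.000e-01  6.810e+01  1.370e+01] w 0.0501 dist mm [ -3.5  -5.  -93.6] rot [ 0.2  0.4 -0. ]
[[0.0134, -0.0008, -0.0005, 0.0006, 0.001, -0.0001, 0.05], [0.0134, -0.0008, -0.0005, 0.0006, 0.001, -0.0001, 0.05], [0.0134, -0.0008, -0.0005, 0.0006, 0.001, -0.0001, 0.05], [0.0134, -0.0008, -0.0005, 0.0006, 0.001, -0.0001, 0.05], [0.0134, -0.0008, -0.0005, 0.0006, 0.001, -0.0001, 0.05], [0.0134, -0.0008, -0.0005, 0.0006, 0.001, -0.0001, 0.05], [0.0134, -0.0008, -0.0004, 0.0006, 0.001, -0.0001, 0.05]]
```

>>> play_rows --pt "0.008 -0.0007 -0.001 0.001 0.001 0 0.05" --pt "0.008 -0.0007 -0.001 0.001 0.001 0 0.05" --pt "0.008 -0.0007 -0.001 0.001 0.001 0 0.05" --pt "0.008 -0.0007 -0.001 0.001 0.001 0 0.05" --pt "0.008 -0.0007 -0.001 0.001 0.001 0 0.05" --pt "0 0 0 0 0 0 0.05" --pt "0 0 0 0 0 0 0.05"

```text
t: 5.73
position: [0.4304, 0.1764, 0.0966]
tcp_rot: [[0.002, 0.094, 0.996], [0.0, 0.996, -0.094], [-1.0, 0.001, 0.002]]
force: [-0.4, -0.2, 0.2]
width: 0.0498
```

```bash
python3 -c "
from h import *
rows([.433,.1747,.047],down(-5.3),7,.05,4)"
```

```text
t 5.73 p [0.4304 0.1764 0.0966] q [  8.3  -3.7 120.5   0.   63.1  13.6] w 0.0498 dist mm [  2.6  -1.7 -49.6] rot [-0.1  0.1 -0. ]
[[0.0071, -0.0002, 0.0004, -0.0002, 0.0002, -0.0001, 0.05], [0.0071, -0.0002, 0.0004, -0.0002, 0.0002, -0.0001, 0.05], [0.0071, -0.0002, 0.0004, -0.0002, 0.0002, -0.0001, 0.05], [0.0071, -0.0002, 0.0004, -0.0002, 0.0002, -0.0001, 0.05], [0.0071, -0.0002, 0.0004, -0.0002, 0.0002, -0.0001, 0.05], [0.0071, -0.0002, 0.0004, -0.0002, 0.0002, -0.0001, 0.05], [0.0071, -0.0002, 0.0004, -0.0002, 0.0002, -0.0001, 0.05]]
```

Now down to grip height, then settle.

>>> play_rows --pt "0.008 -0.0003 0 0 0 0 0.05" --pt "0.008 -0.0003 0 0 0 0 0.05" --pt "0.008 -0.0003 0 0 0 0 0.05" --pt "0.008 -0.0003 0 0 0 0 0.05" --pt "0.008 -0.0003 0 0 0 0 0.05" --pt "0.007 0 0 0 0 0 0.05" --pt "0 0 0 0 0 0 0.05" --pt "0 0 0 0 0 0 0.05"

```text
t: 6.4
position: [0.4301, 0.1746, 0.0438]
tcp_rot: [[0.0, 0.094, 0.996], [0.0, 0.996, -0.094], [-1.0, 0.0, 0.0]]
force: [-0.4, 0.6, -0.3]
width: 0.0499
```

```bash
python3 -c "
from h import *
rows([.433,.1747,.047],down(-5.3),4,.05,4)"
```

```text
t 6.4 p [0.4301 0.1746 0.0438] q [  8.    1.7 121.8   0.   56.5  13.4] w 0.0499 dist mm [2.9 0.1 3.2] rot [-0.1  0.  -0. ]
[[-0.0008, 0.0001, 0.0007, -0.0004, 0.0001, -0.0001, 0.05], [-0.0008, 0.0001, 0.0007, -0.0004, 0.0001, -0.0001, 0.05], [-0.0008, 0.0001, 0.0007, -0.0004, 0.0001, -0.0001, 0.05], [-0.0008, 0.0001, 0.0007, -0.0004, 0.0001, -0.0001, 0.05]]
```

>>> play_rows --pt "-0.001 0 0.001 0 0 0 0.04" --pt "-0.001 0 0.001 0 0 0 0.03" --pt "-0.001 0 0.001 0 0 0 0.02" --pt "0 0 0 0 0 0 0.015" --pt "0 0 0 0 0 0 0.01" --pt "0 0 0 0 0 0 0.004" --pt "0 0 0 0 0 0 0.002" --pt "0 0 0 0 0 0 0.002" --force 12

```text
t: 7.07
position: [0.4332, 0.1747, 0.0485]
tcp_rot: [[-0.001, 0.094, 0.996], [0.001, 0.996, -0.094], [-1.0, 0.001, -0.001]]
force: [0.1, 0.5, -0.5]
width: 0.0077
```

```bash
python3 - <<'E'
from h import *
from bench import manip,cams
rows([.433,.1747,.18],down(-5.3),8,.002,4)
s=manip.read_state();print(s['force'])
c=cams.snapshot('wrist');cv2.imwrite('pics/w2.png',cv2.resize(c['img'][100:400,200:440,::-1],(640,800))[:600])
E
```

```text
t 7.07 p [0.4332 0.1747 0.0485] q [8.000e+00 1.600e+00 1.213e+02 1.000e-01 5.710e+01 1.330e+01] w 0.0077 dist mm [ -0.2  -0.  131.5] rot [-0.1 -0.  -0. ]
[[-0.0164, 0.0, -0.0, -0.0002, -0.0001, -0.0001, 0.002], [-0.0164, 0.0, -0.0, -0.0002, -0.0001, -0.0001, 0.002], [-0.0164, 0.0, -0.0, -0.0002, -0.0001, -0.0001, 0.002], [-0.0164, 0.0, -0.0, -0.0002, -0.0001, -0.0001, 0.002], [-0.0164, 0.0, -0.0, -0.0002, -0.0001, -0.0001, 0.002], [-0.0164, 0.0, -0.0, -0.0002, -0.0001, -0.0001, 0.002], [-0.0164, 0.0, -0.0, -0.0002, -0.0001, -0.0001, 0.002], [-0.0164, -0.0, -0.0, -0.0002, -0.0001, -0.0001, 0.002]]
[ 0.13519444  0.49062291 -0.45911382]
```

The width of 7.7 mm means the plate is gripped. Drawing it up.

>>> play_rows --pt "-0.005 0 0 0 0 0 0.002" --pt "-0.006 0 0 0 0 0 0.002" --pt "-0.006 0 0 0 0 0 0.002" --pt "-0.006 0 0 0 0 0 0.002" --pt "-0.01 0 0 0 0 0 0.002" --pt "-0.016 0 0 0 0 0 0.002" --pt "-0.016 0 0 0 0 0 0.002" --pt "-0.016 0 0 0 0 0 0.002"

```text
t: 7.78
position: [0.4319, 0.1741, 0.1338]
tcp_rot: [[-0.003, 0.094, 0.996], [-0.0, 0.996, -0.094], [-1.0, -0.0, -0.003]]
force: [0.6, 0.6, -0.1]
width: 0.0075
```

>>> play_rows --pt "-0.016 0 0 0 0 0 0.002" --pt "-0.016 0 0 0 0 0 0.002" --pt "-0.016 0 0 0 0 0 0.002" --pt "-0.01 0 0 0 0 0 0.002" --pt "0 0 0 0 0 0 0.002"

```text
t: 8.2
position: [0.4347, 0.1745, 0.2036]
tcp_rot: [[0.009, 0.094, 0.996], [0.002, 0.996, -0.094], [-1.0, 0.002, 0.009]]
force: [0.4, -0.5, -0.5]
width: 0.0082
```

```bash
cat >>h.py <<'E'
import math
yc=4.41;L=np.array([.5967,.2772,.215])
zc=np.array([-math.cos(math.radians(yc)),-math.sin(math.radians(yc)),-1])/2**.5
Rg=np.column_stack([[math.cos(math.radians(yc))*.5**.5,math.sin(math.radians(yc))*.5**.5,-.5**.5],[-math.sin(math.radians(yc)),math.cos(math.radians(yc)),0],-zc])
off=.0005  # tool x from TCP to plate centre, to be set from measurement
def tgt(d): return L+d*zc-off*Rg[:,0]
E
python3 - <<'E'
from h import *
from bench import manip,cams
print(np.linalg.det(Rg))
s=manip.read_state();c=cams.snapshot('wrist');d=cams.snapshot('scene')
print(np.round(s['position'],4),s['width'],tgt(.08))
a=cv2.resize(c['img'][150:350,220:420,::-1],(400,400),interpolation=2)
b=cv2.resize(d['img'][180:310,280:410,::-1],(400,400),interpolation=2)
cv2.imwrite('pics/lift.png',np.hstack([a,b]))
rows([.40,.21,.26],Rg,12,.002,3)
E
```

```text
0.9999999999999999
[0.4347 0.1745 0.2036] 0.00823653177813644 [0.53994643 0.27282309 0.15878501]
t 8.3 p [0.4336 0.1743 0.2012] q [  7.9 -11.4 115.6   0.   75.5  13.3] w 0.0084 dist mm [-33.6  35.7  58.8] rot [ -9.3 -44.6   3.8]
[[-0.005, 0.003, -0.003, -0.014, -0.065, 0.006, 0.002], [-0.005, 0.003, -0.003, -0.014, -0.065, 0.006, 0.002], [-0.005, 0.003, -0.002, -0.014, -0.065, 0.006, 0.002], [-0.005, 0.003, -0.002, -0.014, -0.065, 0.006, 0.002], [-0.005, 0.003, -0.002, -0.014, -0.065, 0.006, 0.002], [-0.006, 0.003, -0.001, -0.014, -0.065, 0.006, 0.002], [-0.006, 0.003, -0.001, -0.014, -0.065, 0.006, 0.002], [-0.006, 0.003, -0.0, -0.014, -0.065, 0.006, 0.002]]
[[-0.006, 0.003, 0.0, -0.014, -0.065, 0.006, 0.002], [-0.006, 0.003, 0.0, -0.014, -0.065, 0.006, 0.002], [-0.005, 0.003, 0.001, -0.014, -0.065, 0.006, 0.002], [-0.005, 0.003, 0.001, -0.014, -0.065, 0.006, 0.002]]
```

View pics/lift.png

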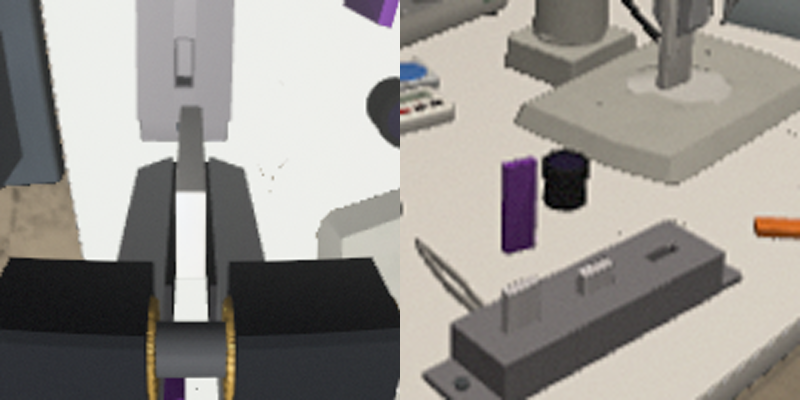

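The plate is held between the fingers, its slot is empty, and both coupons and the bystanders haven't moved. Next I turn it to the slant well short of the camera.

```bash
python3 -c "
from h import *
rows([.44,.26,.25],Rg,14,.002,3)"
```

```text
t 8.3 p [0.4336 0.1743 0.2012] q [  7.9 -11.4 115.6   0.   75.5  13.3] w 0.0084 dist mm [ 6.4 85.7 48.8] rot [ -9.3 -44.6   3.8]
[[-0.003, 0.006, -0.0, -0.012, -0.056, 0.005, 0.002], [-0.003, 0.006, 0.0, -0.012, -0.056, 0.005, 0.002], [-0.003, 0.006, 0.0, -0.012, -0.056, 0.005, 0.002], [-0.003, 0.006, 0.001, -0.012, -0.056, 0.005, 0.002], [-0.003, 0.006, 0.001, -0.012, -0.056, 0.005, 0.002], [-0.003, 0.006, 0.001, -0.012, -0.056, 0.005, 0.002], [-0.003, 0.006, 0.001, -0.012, -0.056, 0.005, 0.002], [-0.003, 0.006, 0.002, -0.012, -0.056, 0.005, 0.002]]
[[-0.003, 0.006, 0.002, -0.012, -0.056, 0.005, 0.002], [-0.003, 0.006, 0.002, -0.012, -0.056, 0.005, 0.002], [-0.003, 0.006, 0.002, -0.012, -0.056, 0.005, 0.002], [-0.002, 0.006, 0.003, -0.012, -0.056, 0.005, 0.002], [-0.002, 0.006, 0.003, -0.012, -0.056, 0.005, 0.002], [-0.002, 0.006, 0.003, -0.012, -0.056, 0.005, 0.002]]
```

>>> play_rows --pt "-0.003 0.006 0 -0.012 -0.056 0.005 0.002" --pt "-0.003 0.006 0 -0.012 -0.056 0.005 0.002" --pt "-0.003 0.006 0 -0.012 -0.056 0.005 0.002" --pt "-0.003 0.006 0.001 -0.012 -0.056 0.005 0.002" --pt "-0.003 0.006 0.001 -0.012 -0.056 0.005 0.002" --pt "-0.003 0.006 0.001 -0.012 -0.056 0.005 0.002" --pt "-0.003 0.006 0.001 -0.012 -0.056 0.005 0.002"

```text
t: 8.88
position: [0.4333, 0.215, 0.2137]
tcp_rot: [[0.388, 0.006, 0.922], [0.012, 1.0, -0.011], [-0.921, 0.015, 0.388]]
force: [-0.2, 0.9, 0.1]
width: 0.0078
```

```bash
python3 -c "
from h import *
rows([.44,.26,.25],Rg,8,.002,3)"
```

```text
t 8.88 p [0.4333 0.215  0.2137] q [ 16.2 -24.1 126.3  -6.7  55.8  19.4] w 0.0078 dist mm [ 6.7 45.  36.3] rot [ -4.4 -22.1   1.9]
[[-0.004, 0.006, 0.002, -0.01, -0.048, 0.004, 0.002], [-0.004, 0.006, 0.003, -0.01, -0.048, 0.004, 0.002], [-0.003, 0.006, 0.003, -0.01, -0.048, 0.004, 0.002], [-0.003, 0.006, 0.003, -0.01, -0.048, 0.004, 0.002], [-0.003, 0.006, 0.003, -0.01, -0.048, 0.004, 0.002], [-0.003, 0.006, 0.004, -0.01, -0.048, 0.004, 0.002], [-0.003, 0.006, 0.004, -0.01, -0.048, 0.004, 0.002], [-0.003, 0.006, 0.004, -0.01, -0.048, 0.004, 0.002]]
```

>>> play_rows --pt "-0.002 0.006 0.004 -0.01 -0.048 0.004 0.002" --pt "-0.002 0.006 0.004 -0.01 -0.048 0.004 0.002" --pt "-0.002 0.006 0.004 -0.01 -0.048 0.004 0.002" --pt "-0.002 0.006 0.005 -0.01 -0.048 0.004 0.002" --pt "-0.002 0.006 0.005 -0.01 -0.048 0.004 0.002" --pt "-0.002 0.006 0.005 -0.01 -0.048 0.004 0.002" --pt "-0.002 0.006 0.005 -0.01 -0.048 0.004 0.002" --pt "0 0 0 0 -0.04 0 0.002"

```text
t: 9.55
position: [0.4457, 0.2581, 0.2301]
tcp_rot: [[0.697, -0.075, 0.713], [0.049, 0.997, 0.057], [-0.715, -0.005, 0.699]]
force: [-0.0, -0.4, 0.4]
width: 0.0079
```

```bash
python3 -c "
from h import *
rows(tgt(.09),Rg,14,.002,4)"
```

```text
t 9.55 p [0.4457 0.2581 0.2301] q [ 25.5 -28.6 133.6 -26.2  35.5  37.2] w 0.0079 dist mm [ 87.2  14.1 -78.4] rot [ 0.1 -0.7  0.3]
[[0.0084, 0.0006, 0.0006, 0.0001, -0.0008, 0.0004, 0.002], [0.0084, 0.0006, 0.0006, 0.0001, -0.0008, 0.0004, 0.002], [0.0084, 0.0006, 0.0006, 0.0001, -0.0008, 0.0004, 0.002], [0.0084, 0.0006, 0.0006, 0.0001, -0.0008, 0.0004, 0.002], [0.0084, 0.0006, 0.0006, 0.0001, -0.0008, 0.0004, 0.002], [0.0084, 0.0006, 0.0005, 0.0001, -0.0008, 0.0004, 0.002], [0.0084, 0.0006, 0.0005, 0.0001, -0.0008, 0.0004, 0.002], [0.0084, 0.0005, 0.0005, 0.0001, -0.0008, 0.0004, 0.002]]
[[0.0084, 0.0005, 0.0005, 0.0001, -0.0008, 0.0004, 0.002], [0.0084, 0.0005, 0.0005, 0.0001, -0.0008, 0.0004, 0.002], [0.0084, 0.0005, 0.0005, 0.0001, -0.0008, 0.0004, 0.002], [0.0084, 0.0005, 0.0005, 0.0001, -0.0008, 0.0004, 0.002], [0.0084, 0.0005, 0.0005, 0.0001, -0.0008, 0.0004, 0.002], [0.0084, 0.0005, 0.0005, 0.0001, -0.0008, 0.0004, 0.002]]
```

>>> play_rows --pt "0.008 0.0006 0.0005 0 -0.001 0 0.002" --pt "0.008 0.0006 0.0005 0 -0.001 0 0.002" --pt "0.008 0.0006 0.0005 0 -0.001 0 0.002" --pt "0.008 0.0006 0.0005 0 -0.001 0 0.002" --pt "0.008 0.0006 0.0005 0 -0.001 0 0.002" --pt "0.008 0.0006 0.0005 0 -0.001 0 0.002" --pt "0.008 0.0006 0.0005 0 -0.001 0 0.002" --pt "0 0 0 0 0 0 0.002"

```text
t: 10.22
position: [0.4826, 0.2632, 0.1755]
tcp_rot: [[0.689, -0.076, 0.721], [0.044, 0.997, 0.063], [-0.724, -0.012, 0.69]]
force: [-0.3, -0.2, -0.6]
width: 0.0081
```

```bash
python3 -c "
from h import *
rows(tgt(.085),Rg,7,.002,4)"
```

```text
t 10.22 p [0.4826 0.2632 0.1755] q [ 23.8 -17.1 131.7 -31.4  27.1  42.4] w 0.0081 dist mm [ 53.8   9.3 -20.3] rot [ 0.4 -1.4  0.5]
[[0.0075, 0.0008, 0.0036, 0.0011, -0.0034, 0.0013, 0.002], [0.0075, 0.0008, 0.0036, 0.0011, -0.0034, 0.0013, 0.002], [0.0075, 0.0008, 0.0036, 0.0011, -0.0034, 0.0013, 0.002], [0.0075, 0.0008, 0.0035, 0.0011, -0.0034, 0.0013, 0.002], [0.0075, 0.0008, 0.0035, 0.0011, -0.0034, 0.0013, 0.002], [0.0075, 0.0008, 0.0035, 0.0011, -0.0034, 0.0013, 0.002], [0.0075, 0.0007, 0.0035, 0.0011, -0.0034, 0.0013, 0.002]]
```

>>> play_rows --pt "0.0075 0.0008 0.0036 0.001 -0.003 0.001 0.002" --pt "0.0075 0.0008 0.0036 0.001 -0.003 0.001 0.002" --pt "0.0075 0.0008 0.0036 0.001 -0.003 0.001 0.002" --pt "0.0075 0.0008 0.0036 0.001 -0.003 0.001 0.002" --pt "0.0075 0.0008 0.0036 0.001 -0.003 0.001 0.002" --pt "0.0075 0.0008 0.0036 0.001 -0.003 0.001 0.002" --pt "0 0 0 0 0 0 0.002" --pt "0 0 0 0 0 0 0.002"

```text
t: 10.88
position: [0.5276, 0.2691, 0.1493]
tcp_rot: [[0.692, -0.074, 0.718], [0.046, 0.997, 0.058], [-0.72, -0.007, 0.693]]
force: [-0.6, -0.1, -0.6]
width: 0.0082
```

```bash
python3 -c "
from h import *
rows(tgt(.082),Rg,6,.002,4)"
```

```text
t 10.88 p [0.5276 0.2691 0.1493] q [ 22.   -7.7 127.3 -35.7  21.8  46.4] w 0.0082 dist mm [10.9  3.6  8. ] rot [ 0.1 -1.1  0.4]
[[0.0003, 0.0005, 0.0023, 0.0004, -0.0032, 0.0012, 0.002], [0.0003, 0.0005, 0.0023, 0.0004, -0.0032, 0.0012, 0.002], [0.0003, 0.0005, 0.0023, 0.0004, -0.0032, 0.0012, 0.002], [0.0003, 0.0005, 0.0023, 0.0004, -0.0032, 0.0012, 0.002], [0.0003, 0.0005, 0.0023, 0.0004, -0.0032, 0.0012, 0.002], [0.0004, 0.0005, 0.0023, 0.0004, -0.0032, 0.0012, 0.002]]
```

>>> play_rows --pt "0.0005 0.0005 0.0023 0 -0.004 0.001 0.002" --pt "0.0005 0.0005 0.0023 0 -0.004 0.001 0.002" --pt "0.0005 0.0005 0.0023 0 -0.004 0.001 0.002" --pt "0.0005 0.0005 0.0023 0 -0.004 0.001 0.002" --pt "0.0005 0.0005 0.0023 0 -0.004 0.001 0.002" --pt "0.0005 0.0005 0 0 -0.003 0.001 0.002" --pt "0 0 0 0 0 0 0.002" --pt "0 0 0 0 0 0 0.002"

```text
t: 11.55
position: [0.5375, 0.2734, 0.1566]
tcp_rot: [[0.71, -0.079, 0.7], [0.055, 0.997, 0.057], [-0.702, -0.002, 0.712]]
force: [0.4, -0.3, -0.2]
width: 0.0083
```

```bash
python3 - <<'E'
from h import *
from bench import manip,cams
rows(tgt(.082),Rg,6,.002,4)
s=manip.read_state();c=cams.snapshot('wrist');d=cams.snapshot('scene');e=cams.snapshot('top')
b=cv2.resize(d['img'][120:270,200:350,::-1],(400,400),interpolation=2)
im=c['img'][:,:,::-1].copy()
for X in(L,L+.08*zc): cv2.circle(im,tuple(int(round(v)) for v in wproj(c,s,X)),2,(0,0,255),-1)
a=cv2.resize(im[60:260,220:420],(400,400),interpolation=2)
f=cv2.resize(e['img'][100:200,230:330,::-1],(400,400),interpolation=2)
cv2.imwrite('pics/end1.png',cv2.resize(np.hstack([a,b]),None,fx=1,fy=1))
cv2.imwrite('pics/end1top.png',f)
E
```

```text
t 11.55 p [0.5375 0.2734 0.1566] q [ 22.   -7.2 126.6 -37.6  20.6  48.2] w 0.0083 dist mm [ 1.  -0.7  0.8] rot [0.2 0.4 0. ]
[[0.0, -0.0001, 0.0002, 0.0005, 0.0011, 0.0, 0.002], [0.0, -0.0001, 0.0002, 0.0005, 0.0011, 0.0, 0.002], [0.0, -0.0001, 0.0002, 0.0005, 0.0011, 0.0, 0.002], [0.0, -0.0001, 0.0002, 0.0005, 0.0011, 0.0, 0.002], [0.0, -0.0001, 0.0002, 0.0005, 0.0011, 0.0, 0.002], [0.0, -0.0001, 0.0002, 0.0005, 0.0011, 0.0, 0.002]]
```

View pics/end1.png

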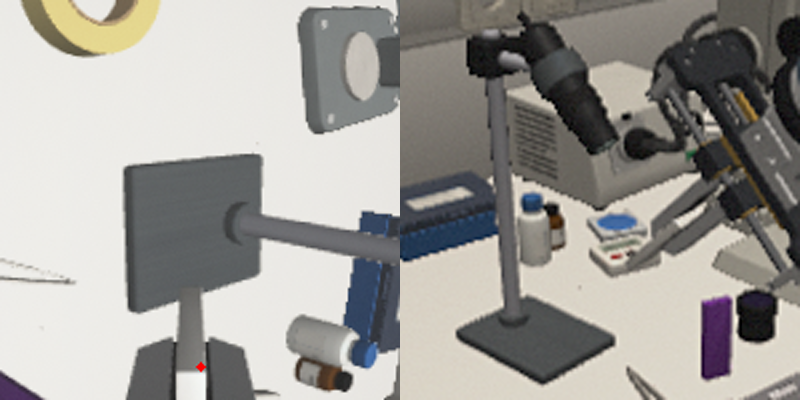

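The wrist crop shows the plate between the fingers at (192,340), and the scene crop shows the gripper slanted under the lens at (610,150). One more check: projecting the lens and the barrel axis into the wrist view and the top view.

```bash
python3 - <<'E'
from h import *
from bench import manip,cams
s=manip.read_state();c=cams.snapshot('wrist');d=cams.snapshot('scene');e=cams.snapshot('top')
R=np.array(s['tcp_rot']);pc=np.array(s['position'])+off*R[:,0]
ims=[c['img'][:,:,::-1].copy(),d['img'][:,:,::-1].copy(),e['img'][:,:,::-1].copy()]
ax=[np.cross([0,0,1],zc)];ax[0]/=np.linalg.norm(ax[0]);ux=np.cross(ax[0],zc)
pts=[(L+.017*(np.cos(a)*ax[0]+np.sin(a)*ux),(0,0,255)) for a in np.linspace(0,6.28,16)]
pts+=[(pc+R@[x,y,.004],(0,220,0)) for x in(-.038,.038) for y in(-.013,.013)]
S=4
for k,(im,(x,y,w,h)) in enumerate(zip(ims,[(300,100,340,200),(230,140,100,75),(255,150,60,50)])):
    f={0:800/340,1:4,2:6}[k]
    v=cv2.resize(im[y:y+h,x:x+w],None,fx=f,fy=f,interpolation=2)
    for X,col in pts:
        u=wproj(c,s,X) if k==0 else proj((d,e)[k-1],X)
        cv2.circle(v,(int((u[0]-x+.5)*f),int((u[1]-y+.5)*f)),2,col,-1)
    ims[k]=v
o=np.zeros((800,800,3),np.uint8)
h=ims[0].shape[0];o[:h,:ims[0].shape[1]]=ims[0][:,:800]
o2=np.zeros((300,800,3),np.uint8);o2[:,:400]=ims[1][:300,:400];o2[:300,420:780]=ims[2][:300,:360]
o=np.vstack([cv2.resize(o[:h],(510,300),interpolation=cv2.INTER_AREA),np.zeros((0,510,3),np.uint8)])
cv2.imwrite('pics/chk.png',np.vstack([np.hstack([o,np.zeros((300,290,3),np.uint8)]),o2]))
print(proj(d,pc),proj(e,pc))
E
```

```text
[298.08631986 210.08168031] [286.69379834 206.45199078]
```

View pics/chk.png

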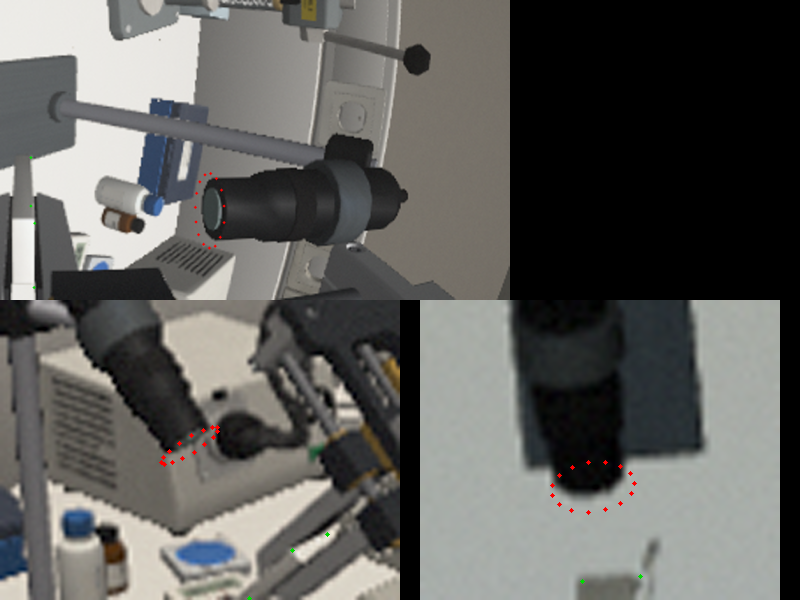

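The modelled lens ring falls on the real lens within about 1–4 mm in all three views, and the plate outline matches. That's well within tolerance. I let it settle, then hand in.

>>> play_rows --pt "0 0 0 0 0 0 0.002" --pt "0 0 0 0 0 0 0.002" --pt "0 0 0 0 0 0 0.002" --pt "0 0 0 0 0 0 0.002"

```text
t: 12.18
position: [0.5374, 0.2732, 0.1563]
tcp_rot: [[0.709, -0.079, 0.7], [0.054, 0.997, 0.057], [-0.703, -0.002, 0.712]]
force: [-0.0, -0.3, -0.2]
width: 0.0078
```

```bash
python3 - <<'E'
from h import *
from bench import manip
s=manip.read_state();R=np.array(s['tcp_rot']);p=np.array(s['position'])+off*R[:,0]-L
print('axis depth',p@zc,'lateral',p-(p@zc)*zc,'angle',np.degrees(np.arccos(-R[:,2]@zc)),'w',s['width'],np.round(s['joint_velocities'],2),s['t'])
if np.abs(s['joint_velocities']).max()<2: print(manip.close_job())
E
```

```text
axis depth 0.08356788610783314 lateral [-5.58721033e-05  6.14505600e-04  8.45547829e-06] angle 0.39194106004748885 w 0.007796236592510788 [-0.01 -0.1  -0.07 -0.06  0.03  0.02] 12.1833
the job is handed in; nothing more can be done
None
```

I drew the stage micrometer (the pale, tallest plate in the rack's -y slot) out of the rack by its big faces. I turned it 45° and handed the job in at 12.2 s with it held still in front of the inspection camera.

**Last checks:**
- **Position:** by my fitted lens pose, the plate's centre is 84 mm from the glass and under 1 mm off the lens axis, with the face square within 0.4°. In the last pictures that fitted pose was about 1–4 mm off the real lens, so the true error is a few mm, inside the limits.
- **Grip:** finger opening 7.8 mm on the 8 mm plate. The joints were almost at rest and the wrist force was near zero.
- **Other things:** after the lift, the pictures showed the micrometer's slot empty and both coupons still in theirs. The loupe and tweezers looked unmoved. The tape roll was only glimpsed at the edge of a later picture. I did not measure any of these again at the end.

Nothing failed. The arm drifted up to 16 mm sideways on the first fast descent, and I corrected that before gripping.

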